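# Lift a cleaned bush with the tongs and hold it over the drip pan

## Robot

A 6-joint arm with a two-finger parallel gripper is mounted at the origin on a cart in front of the work surface, level with it; the furniture and walls round the work are solid. World frame = base frame: x ahead of the robot, y to its left, z up, the work surface at z = 0. Lengths are in m, angles in rad, forces in N, time in s.
With the tool pointing down it reaches from about 0.375 to 0.975 m from the base axis. Payload 3.8 kg.
Tool frame: the origin (TCP) lies at the very end of the fingers, on their centre line; the grasp point (between the pads) lies 19 mm behind it; z points along the fingers, y is the line along which they close (so a half turn about z gives the same grasp; the last joint's range is limited). The gripper opens to 85 mm and grips with 20 to 120 N. Pads are 22 mm wide; open, the fingers measure 114 mm over their backs; the gripper's body (76 mm by 85 mm) begins 54 mm behind the grasp point. The pads swing forward as they close: fully open they stand 13 mm farther back than shut.
Start: joints at [-1.212, 0.264, 1.604, -0, 1.274, -0.037], TCP at [0.26, -0.623, 0.195] pointing down, gripper open.
Joint ranges: [-2.63, 2.63], [-0.94, 2.18], [0.31, 2.57], [-1.31, 4.45], [0, 2.66], [-2.55, 2.55]. Speed limits (rad/s): [2.57, 2.57, 3.14, 3.14, 3.14, 3.14].

## Interface

Orientations are given as a rotation vector (axis times angle).
In Python, from workcell import * gives the robot as it stands.
- The arm moves only by the shell command python3 -m crank 'ROWS' [OPENING] [FORCE]. ROWS is JSON, a list that holds one entry, the list of rows, each a list of 6 numbers: the shift along the tool's x, y, z in cm, then the turn, a rotation vector about the tool's x, y, z in rad. In form: [[[dx, dy, dz, ax, ay, az], ...]]. A call has 1 to 8 rows; each row shifts and turns the commanded pose from where the row before left it, along the tool's axes as they then stand; what a row does not reach is not made up. A row lasts 1/12 s, in which the tool goes at most 41.7 mm and 7.16 degrees, less where a joint would pass 70% of its speed; a pose out of reach is approached as far as the arm can. A call with a gripper value outside its range is refused whole. OPENING is the finger opening in cm, from 0 to 8.54, set as the call begins (- or left out, the last holds). The fingers move at their own pace and stop on an object; FORCE is the grip in N (left out, the last holds). Time passes only in rows, so rows that do not move let the fingers close. It gives the time, the measured TCP pose, the force, the opening and the grip force at its end, in the units of the state.
- read_state(): the state, without advancing time (a new reading comes with each control period).
- read_camera(name): name is "scene" or "side" or "wrist"; returns the picture (400x640x3 uint8, blue, green, red); there is no depth.
- camera_model(name): a dict with "camera_matrix" (3x3 intrinsics, pixels), "R" (3x3) and "t" (3): a world point X has camera coordinates R X + t. Camera axes: x right, y down, z forward; pixel columns grow to the right and rows downward; lengths in m; the calibration is good to about 2 mm. A picture is of the moment at which its call begins: read the wrist's pose just before it. camera_model takes no time and is no camera call; for the wrist camera it gives the pose at the moment of the call.
- finish_job(): hands the job in; it is judged then, once.
The state is a dict: "time": time; "q": joint angles; "joint_vel": joint speeds; "joint_torque": joint torques, N m; "tool_pos": TCP position; "tcp_rot": TCP orientation; "wrist_force": force on the tool from outside, world axes, zero at the start; "torque": the same for the moment, N m; "width": opening from 0.0 (shut) to 1.0 (fully open); "grip_force": force on a finger pad.
Only numpy, scipy, OpenCV 4.12 (cv2) and the standard library are available. Lean on these libraries where they do the work, as an engineer would, in place of code of your own. Each camera call takes 0.05 s, during which the arm holds its last target. There are 200 camera calls.

## Task

The brass bush has just been cleaned and must not be touched by hand: take the steel tongs, squeeze them shut on the bush, and lift it. Carry it over the middle of the shallow round drip pan and finish while still holding it there in the tongs, upright and still, with its underside at least 10 cm above the worktop. Never let the gripper or arm touch the bush, and leave the other parts on the bench where they are.

Things in the scene. Friction and masses are not known exactly. Their poses are not given: they have to be found in the camera images.
- tongs: Spring tongs of bright steel, lying: round hinge post (24 mm across, 36 mm high) at the rear, two flat arms in a V running forward (clear of the table), ending in upright V-shaped jaw plates (34 mm tall, 33 mm long). 200 mm overall, 0.14 kg, balanced about 85 mm ahead of the hinge. Origin: centre of the underside of the post; x points to the jaws, z up.
- tongs_grip (a point): Where to squeeze the tongs: midway between the two black grip plates on the arms (44 mm long, 20 mm tall, 14 to 34 mm above the tongs' underside), 85 mm ahead of the hinge, 24 mm up. Axes as tongs; squeeze along y. Width over the plates: 62 mm open, 33 mm shut on the barrel. Squeezed to about 53 mm the tongs can be lifted with jaws still wide enough for the bush; the plates are then square to the squeeze.
- tongs_jaws (a point): Midpoint between the jaws, 170 mm ahead of the hinge, 17 mm above their lower edges; axes as tongs. Open, the gap between the jaws' inward lips is about 75 mm; it shrinks twice as fast as the width at the grip plates. The V of the jaws centres a round thing here.
- tongs_l (a joint): Closing angle of each arm (both move alike), rad: 0 open (rest), 0.17 shut on the bush's 28 mm barrel, 0.225 fully shut. The spring pushes each grip plate out with about 7 N open, 11 N shut on the barrel; half of any squeeze beyond that reaches the jaws (20 to 30 N holds the bush well).
- bush: Brass bush standing upright on the worktop, 34 mm tall, 0.12 kg: a flange 38 mm in diameter and 13 mm high at the bottom, above it a barrel 28 mm in diameter. Origin: centre of its underside, z up along its axis.
- bush_center (a point): Point on the bush's axis half-way up, 17 mm above its underside.
- pan: Shallow round aluminium drip pan, fixed to the worktop, 116 mm across the rim, 28 mm high, with two small black loop handles at its sides. Origin: centre of its underside.
- pan_rim_center (a point): Centre of the pan's mouth, 28 mm above the worktop.
- block: Bystander: squared steel block 30 x 45 x 20 mm. Origin: centre of its underside. Leave alone.
- gauge: Bystander: flat steel slot gauge 30 x 80 x 8 mm. Origin: centre of its underside. Leave alone.
There are look-alikes about, which are no part of the job. There is more than one size of the bush; the job needs the middle-sized.

How it is judged:
By the outcome, as a careful person would: the job done as asked, in the order asked, and still so for the second after the job is handed in, while the arm keeps its last pose, push and grip.
It also fails if it takes over 42 s, if anything falls off the work surface, if the arm or the gripper's body presses on something with over 40 N, if the wrist force passes 120 N, or if a joint passes its speed limit or range.

## Working session

There is one attempt and no reset: what is moved stays moved. The work goes in short steps, Python scripts to look and compute and a shell command to move; the robot and the scene stay as the last step left them, time stands still between calls to the robot, and variables do not carry over. Pictures are saved under pics/ and viewed, at most 10 in all, crops included, and the job is handed in when it is done.

```bash
ls; mkdir -p pics; python3 - <<'E'
from workcell import *
import cv2, numpy as np
for n in ("scene","side"):
    cv2.imwrite(f"pics/{n}0.png",read_camera(n)); m=camera_model(n); print(n,m)
s=read_state();print(s['time'],s['tool_pos'],s['tcp_rot'],s['width'])
E
```

```text
pics
scene {'camera_matrix': array([[361.86879721,   0.        , 312.24526967],
       [  0.        , 361.86879721, 210.55658657],
       [  0.        ,   0.        ,   1.        ]]), 'R': array([[-0.79859806, -0.60173703, -0.01239679],
       [-0.22091469,  0.31222319, -0.92396611],
       [ 0.55985519, -0.73513892, -0.38227339]]), 't': array([0.44554726, 0.17556686, 0.5751571 ])}
side {'camera_matrix': array([[473.35513052,   0.        , 317.88975581],
       [  0.        , 473.35513052, 194.63035844],
       [  0.        ,   0.        ,   1.        ]]), 'R': array([[-0.99929309, -0.032854  ,  0.01827409],
       [-0.02813219,  0.33104902, -0.94319411],
       [ 0.02493808, -0.94304144, -0.33173925]]), 't': array([0.55021645, 0.0778393 , 1.18294493])}
0.1 [ 0.25993519 -0.62212006  0.19333528] [-3.07822053e+00 -6.17198565e-01  5.61422478e-04] 1.0047905055922204
```

View pics/scene0.png

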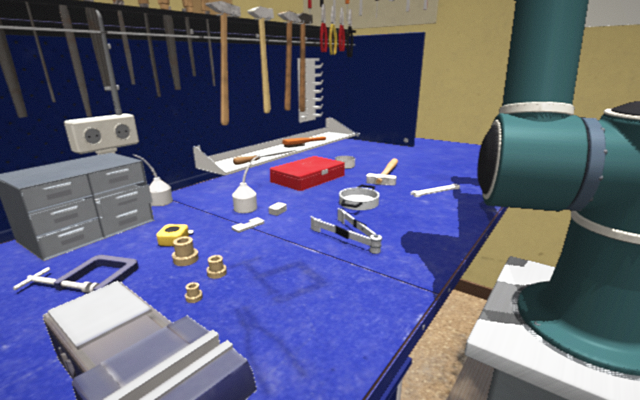

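View pics/side0.png

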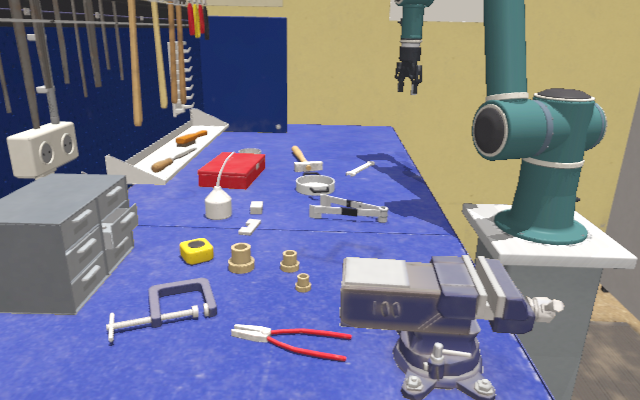

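The scene shows the tongs (hinge near (375,243) in scene and (383,212) in side, jaws to the left), the pan at about (358,198) and (315,185), and three bushes. The middle-sized bush is at (216,266) and (290,261). I'll enlarge these for accurate pixels.

```bash
cat > h.py <<'E'
from workcell import *
import cv2, numpy as np
def ray(m,u,v):
    d=m['R'].T@np.linalg.inv(m['camera_matrix'])@[u,v,1]; return -m['R'].T@m['t'], d
def onz(m,u,v,z):
    c,d=ray(m,u,v); return (c+d*(z-c[2])/d[2]).round(4)
def tri(m1,p1,m2,p2):
    A=[];b=[]
    for m,p in((m1,p1),(m2,p2)):
        c,d=ray(m,*p); d/=np.linalg.norm(d); P=np.eye(3)-np.outer(d,d); A.append(P); b.append(P@c)
    x,r,_,_=np.linalg.lstsq(np.vstack(A),np.hstack(b),rcond=None); return x.round(4), np.sqrt(r).round(4)
def proj(m,X):
    p=m['camera_matrix']@(m['R']@np.asarray(X,float)+m['t']); return (p[:2]/p[2]).round(1)
E
python3 - <<'E'
from h import *
a=cv2.imread('pics/scene0.png');b=cv2.imread('pics/side0.png')
# 160x... crops at 4x, stacked
def c(i,u,v,w,h,k=4): return cv2.resize(i[v:v+h,u:u+w],None,fx=k,fy=k,interpolation=cv2.INTER_CUBIC)
top=np.hstack([c(a,300,180,100,75),c(b,295,165,100,75)])
bot=np.hstack([c(a,165,232,100,75),c(b,222,235,100,75)])
cv2.imwrite('pics/crop0.png',np.vstack([top,bot]))
E
```

```text
(no output)
```

View pics/crop0.png

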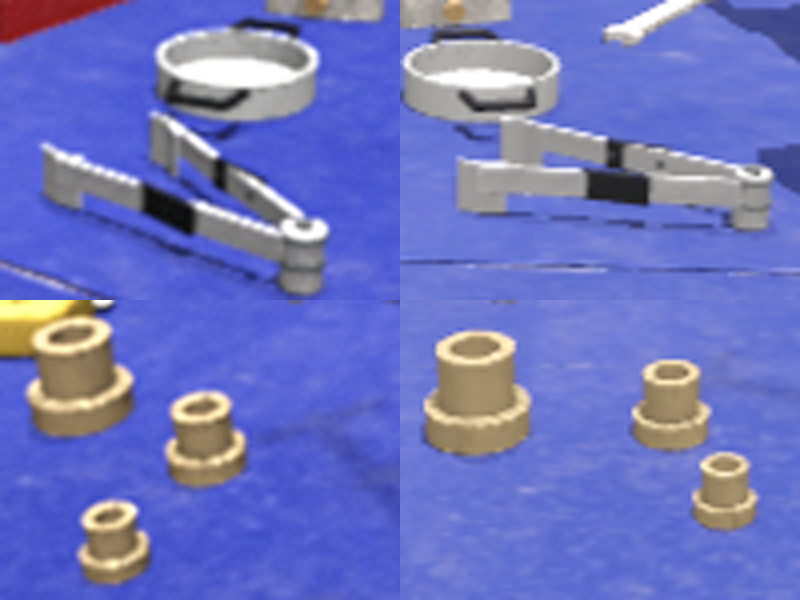

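The crop shows the hinge top at scene (376,236.5) and side (383.2,208.2). The grip plates, the bush tops and the pan rim are also clear.

```bash
python3 - <<'E'
from h import *
S=camera_model('scene');D=camera_model('side')
P={'hinge':((304,226),(753,173),.036),'nearplate':((168,208),(617,186),.024),'farplate':((221,174),(614,153),.024),
'nearjawtop':((46,150),(462,160),.034),'farjawtop':((153,116),(504,119),.034),'pan':((237,62),(481,66),.028)}
for k,(a,b,z) in P.items():
    p=(300+a[0]/4,180+a[1]/4);q=(295+(b[0]-400)/4,165+b[1]/4)
    print(k,tri(S,p,D,q),onz(S,*p,z),onz(D,*q,z))
Q={'big':((72,335),(476,347),.045),'mid':((202,405),(670,371),.034),'small':((110,515),(724,464),.025)}
for k,(a,b,z) in Q.items():
    p=(165+a[0]/4,232+(a[1]-300)/4);q=(222+(b[0]-400)/4,235+(b[1]-300)/4)
    print(k,tri(S,p,D,q),onz(S,*p,z),onz(D,*q,z))
W=camera_model('wrist');print(W['R'],W['t'],W['camera_matrix']); print(read_state()['tool_pos'])
from scipy.spatial.transform import Rotation as R
print(R.from_rotvec(read_state()['tcp_rot']).as_matrix().round(3))
E
```

```text
hinge (array([ 0.3878, -0.004 ,  0.0343]), array([0.0012])) [ 0.3872 -0.0026  0.036 ] [0.3884 0.0028 0.036 ]
nearplate (array([ 0.4724, -0.0005,  0.0235]), array([0.0001])) [4.719e-01 2.000e-04 2.400e-02] [0.4724 0.001  0.024 ]
farplate (array([ 0.4725, -0.0599,  0.0232]), array([0.0003])) [ 0.4713 -0.0579  0.024 ] [ 0.4726 -0.0583  0.024 ]
nearjawtop (array([ 0.5702, -0.0139,  0.0316]), array([0.0015])) [ 0.5653 -0.0074  0.034 ] [ 0.5703 -0.0107  0.034 ]
farjawtop (array([ 0.5459, -0.097 ,  0.0315]), array([0.0005])) [ 0.542 -0.091  0.034] [ 0.5459 -0.0909  0.034 ]
pan (array([ 0.5667, -0.2413,  0.0217]), array([0.0012])) [ 0.557  -0.2241  0.028 ] [ 0.5663 -0.2245  0.028 ]
big (array([0.6949, 0.2641, 0.0451]), array([0.0001])) [0.6951 0.264  0.045 ] [0.695  0.2637 0.045 ]
mid (array([0.5993, 0.2588, 0.033 ]), array([0.0003])) [0.5982 0.2596 0.034 ] [0.5991 0.2613 0.034 ]
small (array([0.5675, 0.3365, 0.025 ]), array([0.0001])) [0.5675 0.3365 0.025 ] [0.5674 0.3367 0.025 ]
[[ 0.38463346 -0.92306625 -0.00240939]
 [-0.88947327 -0.37133084  0.26636576]
 [-0.24676792 -0.10031009 -0.96386902]] [-0.67304041 -0.0337794   0.37833373] [[339.64321679   0.         322.31006113]
 [  0.         339.64321679 202.51502306]
 [  0.           0.           1.        ]]
[ 0.25993519 -0.62212006  0.19333528]
[[ 0.923  0.386 -0.001]
 [ 0.386 -0.923  0.002]
 [ 0.    -0.002 -1.   ]]
```

Checks pass: the hinge-to-grip distance is about 0.088 m (0.085 expected), and the bush heights agree. The tongs' yaw is about -17.5°, with the grip at about (0.472, -0.029). I'll turn first, then go above the grip.

```bash
cat >> h.py <<'E'
from scipy.spatial.transform import Rotation as Rot
def todo(pos,yaw_deg):
    "turn (rotvec, tool axes) to do first, then shift in cm in the turned tool's axes"
    s=read_state(); R0=Rot.from_rotvec(s['tcp_rot']); T=Rot.from_euler('z',yaw_deg,degrees=True)*Rot.from_euler('x',180,degrees=True)
    d=np.asarray(pos)-s['tool_pos']
    print('turn',(R0.inv()*T).as_rotvec().round(3),'shift after turn',(T.inv().apply(d)*100).round(2),'shift now axes',(R0.inv().apply(d)*100).round(2))
    print('t',round(s['time'],2),'pos',s['tool_pos'].round(4),'F',np.round(s['wrist_force'],1),'w',round(s['width'],3),'grip',np.round(s['grip_force'],1))
E
python3 -m crank '[[[0,0,0,0,0,0.117],[0,0,0,0,0,0.117],[0,0,0,0,0,0.117],[0,0,0,0,0,0.117],[0,0,0,0,0,0.117],[0,0,0,0,0,0.117]]]' 8.54
python3 -m crank '[[[0.1,-3.2,0.2,0,0,0],[0.1,-3.2,0.2,0,0,0],[0.1,-3.2,0.2,0,0,0],[0.1,-3.2,0.2,0,0,0],[0.1,-3.2,0.2,0,0,0],[0.1,-3.2,0.2,0,0,0],[0.1,-3.2,0.2,0,0,0],[0.1,-3.2,0.2,0,0,0]]]'
python3 -c "
from h import *
todo((0.472,-0.029,0.15),-17.5)"
```

```text
time: 0.6
tool_pos: [0.2601, -0.6223, 0.1938]
tcp_rot: [-3.102, 0.488, 0.001]
wrist_force: [0.0, 0.8, 0.5]
width: 1.001
grip_force: 0.0
time: 1.27
tool_pos: [0.345, -0.3793, 0.1779]
tcp_rot: [-3.104, 0.48, 0.001]
wrist_force: [0.4, -1.2, -0.6]
width: 1.001
grip_force: 0.0
turn [-0.001  0.001 -0.001] shift after turn [  1.58 -37.23   2.79] shift now axes [  1.54 -37.23   2.81]
t 1.27 pos [ 0.345  -0.3793  0.1779] F [ 0.4 -1.2 -0.6] w 1.001 grip 0.0
```

```bash

python3 -m crank '[[[0.1,-3.1,0.2,0,0,0],[0.1,-3.1,0.2,0,0,0],[0.1,-3.1,0.2,0,0,0],[0.1,-3.1,0.2,0,0,0],[0.1,-3.1,0.2,0,0,0],[0.1,-3.1,0.2,0,0,0],[0.1,-3.1,0.2,0,0,0],[0.1,-3.1,0.2,0,0,0]]]' >/dev/null
python3 -m crank '[[[0.2,-3.1,0.3,0,0,0],[0.2,-3.1,0.3,0,0,0],[0.2,-3.1,0.3,0,0,0],[0.2,-3.1,0.3,0,0,0],[0,0,0,0,0,0],[0,0,0,0,0,0]]]'
python3 - <<'E'
from h import *
import pickle
todo((0.472,-0.029,0.15),-17.5)
W=camera_model('wrist'); cv2.imwrite('pics/w1.png',read_camera('wrist')); pickle.dump(W,open('w1.pkl','wb'))
E
```

```text
time: 2.43
tool_pos: [0.4721, -0.0299, 0.1499]
tcp_rot: [3.105, -0.474, -0.002]
wrist_force: [-0.4, 0.8, -0.8]
width: 1.0
grip_force: 0.0
turn [0.    0.001 0.003] shift after turn [-0.04 -0.08 -0.01] shift now axes [-0.04 -0.08 -0.01]
t 2.43 pos [ 0.4721 -0.0299  0.1499] F [-0.4  0.8 -0.8] w 1.0 grip 0.0
```

View pics/w1.png

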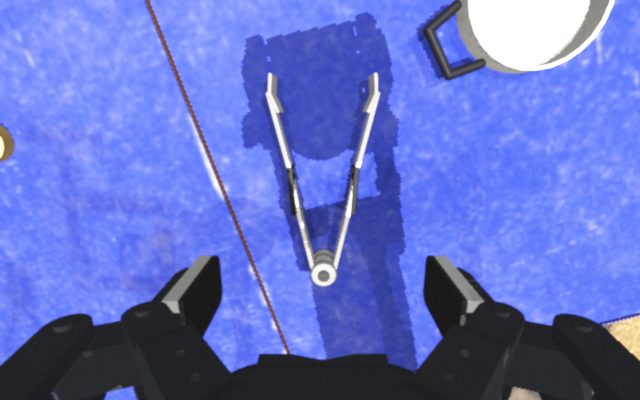

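The wrist view shows the tongs almost aligned with the tool: hinge top at (323,274), plates around (293,191) and (354,191), jaw tops at (271,92) and (374,92).

```bash
python3 - <<'E'
from h import *
import pickle
W=pickle.load(open('w1.pkl','rb'))
h=onz(W,323,274,.036);g=[onz(W,*p,.034) for p in((293,190),(354,190))];j=[onz(W,*p,.034) for p in((270,76),(375,76))]
print(h,g,j); gm=sum(g)/2;jm=sum(j)/2
for v in(gm-h,jm-h): print(np.linalg.norm(v[:2]),np.degrees(np.arctan2(v[1],v[0])))
u=(jm-h)[:2];u/=np.linalg.norm(u);a=np.degrees(np.arctan2(u[1],u[0]))
G=h[:2]+.085*u; print(G,a); todo((*G,.003),a)
S=camera_model('side'); 
E
```

```text
[ 0.3915 -0.0047  0.036 ] [array([ 0.4773, -0.0035,  0.034 ]), array([ 0.461 , -0.0553,  0.034 ])] [array([ 0.5734, -0.0162,  0.034 ]), array([ 0.5478, -0.098 ,  0.034 ])]
0.08148381741180269 -17.645555664269512
0.1770326805988092 -17.216944417107886
[ 0.47269122 -0.0298592 ] -17.216944417107886
turn [ 0.001  0.001 -0.004] shift after turn [ 0.04 -0.12 14.71] shift now axes [ 0.05 -0.13 14.71]
t 2.48 pos [ 0.472  -0.0309  0.1501] F [ 0.5 -0.6  0.4] w 0.998 grip 0.0
```

```bash

python3 -m crank '[[[0,-0.1,2.4,0,0,0],[0,0,2.4,0,0,0],[0,0,2.4,0,0,0],[0,0,2.4,0,0,0],[0,0,2.4,0,0,0],[0,0,2.4,0,0,0],[0,0,0,0,0,0],[0,0,0,0,0,0]]]'
python3 -m crank '[[[0,0,0,0,0,0],[0,0,0,0,0,0],[0,0,0,0,0,0],[0,0,0,0,0,0],[0,0,0,0,0,0],[0,0,0,0,0,0],[0,0,0,0,0,0],[0,0,0,0,0,0]]]' 5.3 40
```

```text
time: 3.15
tool_pos: [0.4707, -0.0313, 0.0055]
tcp_rot: [3.104, -0.482, -0.006]
wrist_force: [0.2, -0.3, 0.9]
width: 0.997
grip_force: 0.0
time: 3.82
tool_pos: [0.4727, -0.0302, 0.0067]
tcp_rot: [3.105, -0.479, 0.0]
wrist_force: [0.1, 0.5, 0.8]
width: 0.617
grip_force: 0.0
```

```bash

python3 -m crank '[[[0,0,0,0,0,0],[0,0,0,0,0,0],[0,0,0,0,0,0]]]' 5.3 40
python3 - <<'E'
from h import *
a=read_camera('wrist')[60:400,160:480]; b=read_camera('side')[120:240,270:430]
cv2.imwrite('pics/g1.png',np.hstack([a,cv2.resize(b,(453,340),interpolation=cv2.INTER_CUBIC)]))
E
```

```text
time: 4.07
tool_pos: [0.4726, -0.0303, 0.0065]
tcp_rot: [3.105, -0.479, -0.0]
wrist_force: [0.2, -0.7, 0.3]
width: 0.621
grip_force: 0.0
```

View pics/g1.png

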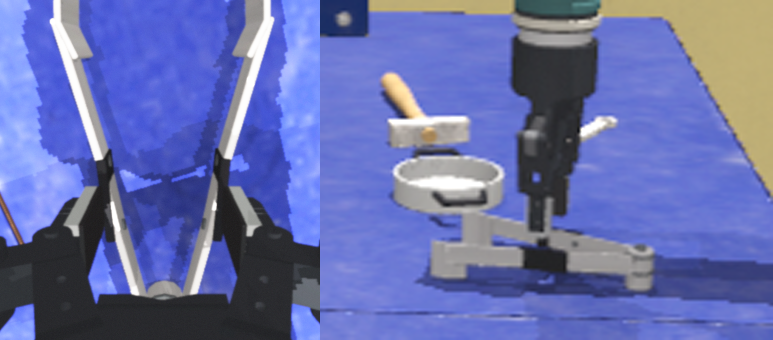

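The pads look beside the plates, but the grip force reads 0. I'll measure the jaw tips' gap to see whether the tongs are squeezed.

```bash
python3 - <<'E'
from h import *
W=camera_model('wrist')
for n,l,r in(('lip',(250,117),(396,117)),('outer front',(215,80),(428,80)),('plate front',(266,211),(388,211))):
    L,Rr=onz(W,*l,.034),onz(W,*r,.034); print(n,L,Rr,np.linalg.norm(L-Rr))
W0=__import__('pickle').load(open('w1.pkl','rb'))
for n,l,r in(('lip',(281,110),(366,110)),('outer front',(265,94),(379,94))):
    L,Rr=onz(W0,*l,.034),onz(W0,*r,.034); print('before',n,L,Rr,np.linalg.norm(L-Rr))
# where do model points (squeezed/open plates, pads) fall
print(read_state()['joint_torque'].round(2), read_state()['grip_force'])
E
```

```text
lip [ 0.5429 -0.0192  0.034 ] [ 0.5239 -0.0792  0.034 ] 0.06293647591023827
outer front [ 0.5615 -0.0105  0.034 ] [ 0.5344 -0.0958  0.034 ] 0.08950139663714751
plate front [ 0.501  -0.0111  0.034 ] [ 0.4838 -0.0652  0.034 ] 0.056768389091113015
before lip [ 0.5454 -0.016   0.034 ] [ 0.5241 -0.0838  0.034 ] 0.07106708098690982
before outer front [ 0.5614 -0.0076  0.034 ] [ 0.5332 -0.0975  0.034 ] 0.09421915941038744
[ 1.000e-02 -3.408e+01 -2.908e+01  0.000e+00  0.000e+00 -0.000e+00] 0.0
```

```bash

python3 -m crank '[[[0,0,0,0,0,0],[0,0,0,0,0,0],[0,0,0,0,0,0],[0,0,0,0,0,0]]]' 5.0 40
python3 -m crank '[[[0,0,-0.5,0,0,0],[0,0,-0.5,0,0,0],[0,0,-0.5,0,0,0],[0,0,-0.5,0,0,0],[0,0,0,0,0,0],[0,0,0,0,0,0]]]'
python3 - <<'E'
from h import *
a=read_camera('wrist')[60:400,160:480]; b=read_camera('side')[120:240,270:430]
cv2.imwrite('pics/g2.png',np.hstack([a,cv2.resize(b,(453,340),interpolation=cv2.INTER_CUBIC)]))
E
```

```text
time: 4.5
tool_pos: [0.4727, -0.0303, 0.0066]
tcp_rot: [-3.105, 0.479, 0.0]
wrist_force: [-0.2, -0.7, -0.1]
width: 0.589
grip_force: 0.0
time: 5.0
tool_pos: [0.4734, -0.0304, 0.0273]
tcp_rot: [-3.105, 0.479, -0.003]
wrist_force: [0.7, 0.0, -1.0]
width: 0.584
grip_force: 0.0
```

View pics/g2.png

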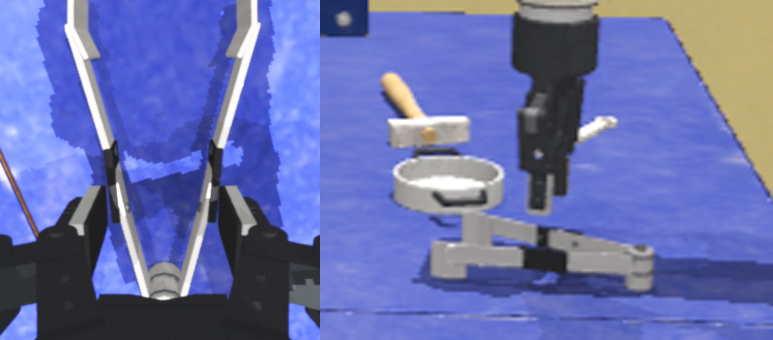

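The tongs stayed on the table while the arm rose 2 cm, so the pads never gripped them. The side view suggests the fingertips were above the plates, so I'll measure the tip height.

```bash
python3 - <<'E'
from h import *
D=camera_model('side');s=read_state();print(s['tool_pos'])
px=lambda x,y:(270+(x-320)/2.83,120+y/2.83)
def ony(m,u,v,y):
    c,d=ray(m,u,v); return (c+d*(y-c[1])/d[1]).round(4)
print('near tip g2',ony(D,*px(541,213),-0.002),'far tip g2',ony(D,*px(560,194),-0.058),'near tip g1',ony(D,*px(537,246),-0.002))
for o in(-.025,.025):
  X=s['tool_pos']+Rot.from_rotvec(s['tcp_rot']).apply([0,o,0]); p=proj(D,X); print('expected tip',X.round(3),(320+(p[0]-270)*2.83,(p[1]-120)*2.83))
i=read_camera('side'); j=read_camera('scene')
cv2.imwrite('pics/g3.png',np.hstack([cv2.resize(i[140:230,310:400],(400,400),interpolation=cv2.INTER_CUBIC),cv2.resize(j[170:260,310:400],(400,400),interpolation=cv2.INTER_CUBIC)]))
E
```

```text
[ 0.47267763 -0.03029642  0.02663533]
near tip g2 [ 0.4769 -0.002   0.0659] far tip g2 [ 0.4579 -0.058   0.0652] near tip g1 [ 0.4792 -0.002   0.0349]
expected tip [ 0.48  -0.006  0.027] (np.float64(535.363), np.float64(252.71900000000005))
expected tip [ 0.465 -0.054  0.027] (np.float64(550.362), np.float64(234.60700000000003))
```

View pics/g3.png

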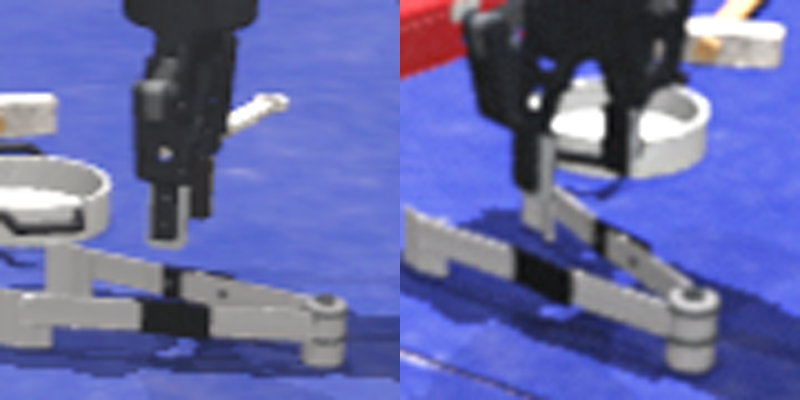

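```bash
python3 - <<'E'
from h import *
D=camera_model('side');S=camera_model('scene');s=read_state()
p=lambda x,y:(310+x/4.444,140+y/4.444); q=lambda x,y:(310+(x-400)/4.444,170+y/4.444)
print('near finger tip',tri(D,p(166,245),S,q(530,192)),'far',tri(D,p(202,217),S,q(617,176)))
print('start tcp in side0',proj(D,[.26,-.622,.193]))
# fingers' tips at start, by camera depth y
for u,v in((400,91),(414,94)):
    c,d=ray(D,u,v); print((c+d*(-.622-c[1])/d[1]).round(3))
print(s['q'].round(3), s['tool_pos'])
E
```

```text
near finger tip (array([0.4791, 0.0021, 0.0687]), array([0.0014])) far (array([ 0.4568, -0.0467,  0.0679]), array([0.0006]))
start tcp in side0 [404.8 106.9]
[ 0.282 -0.622  0.249]
[ 0.231 -0.622  0.24 ]
[-0.117  0.058  2.182 -0.     0.902  1.76 ] [ 0.47241776 -0.03026856  0.02633655]
```

```bash
python3 - <<'E'
from h import *
import pickle
W=pickle.load(open('w1.pkl','rb'))
R=Rot.from_rotvec([3.105,-.474,-.002]);P=np.array([.4721,-.0304,.1500])
for z in(0,-.013,-.03,-.04,-.05,-.06):
  print(z,[proj(W,P+R.apply([x,y,z])) for x in (0,.011) for y in(-.0427,.0427)])
W=camera_model('wrist');s=read_state();R=Rot.from_rotvec(s['tcp_rot']);P=s['tool_pos']
for z in(0,-.01,-.03,-.04,-.05,-.06):
  print('g2',z,[proj(W,P+R.apply([x,y,z]))-[160,60] for x in(0,.011) for y in(-.025,.025)])
c=R.inv().apply(-W['R'].T@W['t']-P);print('cam in tool',c)
E
```

```text
0 [array([248. , 232.8]), array([400.7, 232.8]), array([246.8, 214. ]), array([401.9, 214. ])]
-0.013 [array([242.7, 241.6]), array([406.2, 241.5]), array([241.4, 221.6]), array([407.6, 221.6])]
-0.03 [array([234.6, 255.1]), array([414.7, 255.1]), array([233. , 233.3]), array([416.4, 233.3])]
-0.04 [array([229. , 264.5]), array([420.5, 264.4]), array([227.1, 241.4]), array([422.4, 241.4])]
-0.05 [array([222.6, 275.1]), array([427.2, 275. ]), array([220.5, 250.7]), array([429.4, 250.6])]
-0.06 [array([215.4, 287.2]), array([434.8, 287.2]), array([212.9, 261.3]), array([437.3, 261.2])]
g2 0 [array([118.8, 173. ]), array([208.1, 172.9]), array([118.1, 154.2]), array([208.8, 154.2])]
g2 -0.01 [array([116.5, 179.7]), array([210.6, 179.6]), array([115.7, 160. ]), array([211.3, 159.9])]
g2 -0.03 [array([111. , 195.3]), array([216.3, 195.3]), array([110. , 173.6]), array([217.3, 173.5])]
g2 -0.04 [array([107.7, 204.7]), array([219.7, 204.6]), array([106.6, 181.7]), array([220.8, 181.6])]
g2 -0.05 [array([104. , 215.3]), array([223.6, 215.2]), array([102.7, 190.9]), array([224.9, 190.8])]
g2 -0.06 [array([ 99.7, 227.4]), array([228.1, 227.3]), array([ 98.2, 201.5]), array([229.5, 201.4])]
cam in tool [ 0.06714101 -0.00047712 -0.17866886]
```

All three cameras agree: the fingertips actually sit about 39 mm (shut) to 52 mm (open) behind the reported TCP along the tool. For a grip with the tips about 7 mm above the table, the reported z must be about -0.036. I'll reopen, go lower while watching the force, and regrip.

```bash

python3 -m crank '[[[0,0,0,0,0,0],[0,0,0,0,0,0],[0,0,0,0,0,0],[0,0,0,0,0,0],[0,0,0,0,0,0],[0,0,0,0,0,0]]]' 8.54 40
python3 -m crank '[[[0,0,1.2,0,0,0],[0,0,1.2,0,0,0],[0,0,1.2,0,0,0],[0,0,0.8,0,0,0],[0,0,0.8,0,0,0],[0,0,0.7,0,0,0],[0,0,0,0,0,0],[0,0,0,0,0,0]]]'
python3 -m crank '[[[0,0,0,0,0,0],[0,0,0,0,0,0],[0,0,0,0,0,0],[0,0,0,0,0,0],[0,0,0,0,0,0],[0,0,0,0,0,0],[0,0,0,0,0,0],[0,0,0,0,0,0]]]' 5.3 40
```

```text
time: 5.7
tool_pos: [0.4727, -0.0303, 0.0265]
tcp_rot: [3.105, -0.479, -0.0]
wrist_force: [0.4, -0.2, 0.2]
width: 0.999
grip_force: 0.0
time: 6.37
tool_pos: [0.4724, -0.0303, -0.0327]
tcp_rot: [3.105, -0.479, -0.001]
wrist_force: [0.2, -0.0, 0.0]
width: 0.998
grip_force: 0.0
time: 7.03
tool_pos: [0.4749, -0.0307, -0.0303]
tcp_rot: [3.105, -0.478, 0.006]
wrist_force: [-1.7, -0.4, 8.9]
width: 0.624
grip_force: 10.9
```

Grip force is 10.9 N, so this time it has hold. I'll lift and check.

```bash

python3 -m crank '[[[0,0,-0.5,0,0,0],[0,0,-1,0,0,0],[0,0,-1,0,0,0],[0,0,-1,0,0,0],[0,0,-1,0,0,0],[0,0,-1,0,0,0],[0,0,-0.5,0,0,0],[0,0,0,0,0,0]]]'
python3 - <<'E'
from h import *
import pickle
W=camera_model('wrist');a=read_camera('wrist')[60:400,160:480]; b=read_camera('side')[120:240,270:430]
pickle.dump(W,open('w4.pkl','wb'))
cv2.imwrite('pics/g4.png',np.hstack([a,cv2.resize(b,(453,340),interpolation=cv2.INTER_CUBIC)]))
todo((.5185,.231,.06),20)
E
```

```text
time: 7.7
tool_pos: [0.4743, -0.0305, 0.0295]
tcp_rot: [-3.105, 0.479, -0.006]
wrist_force: [0.4, -0.0, -0.9]
width: 0.626
grip_force: 7.6
turn [ 0.    -0.001 -0.655] shift after turn [ 13.23 -23.    -3.21] shift now axes [ -3.52 -26.29  -3.21]
t 7.8 pos [ 0.4729 -0.0303  0.0279] F [-0.5  0.1 -2.2] w 0.619 grip 7.6
```

View pics/g4.png

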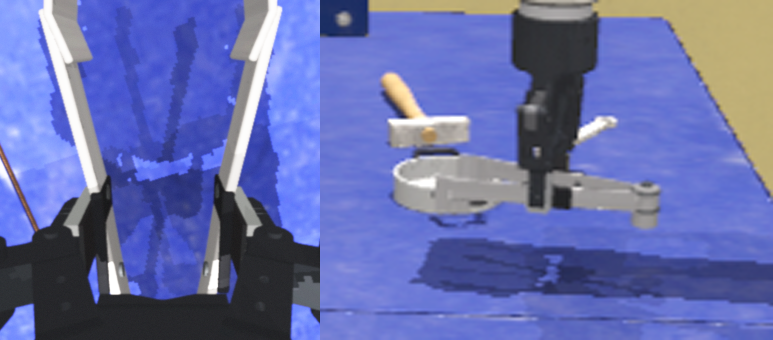

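The tongs are lifted and level, held slightly ahead of the plate centres (rear lips at crop (88,60) and (238,60)). I'll work out the jaw centre in the tool frame from that.

```bash
python3 - <<'E'
from h import *
import pickle
W=pickle.load(open('w4.pkl','rb'));s=read_state();R=Rot.from_rotvec(s['tcp_rot']);P=s['tool_pos']
a=cv2.imread('pics/g4.png')
for z in(.06,.065,.07):
  l,r=[onz(W,*p,P[2]+z) for p in((248,120),(398,120))]
  print(z,[R.inv().apply(q-P).round(4) for q in(l,r)],np.linalg.norm(l-r).round(4))
# hinge from side: top centre crop (649,184); near jaw rear-top etc
D=camera_model('side');u,v=270+(649-320)/2.831,120+184/2.831
for y in(-.006,-.002,.002):
  c,d=ray(D,u,v);X=c+d*(y-c[1])/d[1];print('hinge top',X.round(4),R.inv().apply(X-P).round(4))
E
```

```text
0.06 [array([ 0.0646, -0.0264, -0.06  ]), array([ 0.0646,  0.0253, -0.06  ])] 0.0517
0.065 [array([ 0.0647, -0.0254, -0.065 ]), array([ 0.0647,  0.0242, -0.065 ])] 0.0496
0.07 [array([ 0.0649, -0.0243, -0.07  ]), array([ 0.0649,  0.0231, -0.07  ])] 0.0474
hinge top [ 0.384  -0.006   0.0942] [-0.0921  0.0036 -0.0664]
hinge top [ 0.3845 -0.002   0.0955] [-0.0928 -0.0004 -0.0677]
hinge top [0.385  0.002  0.0968] [-0.0935 -0.0043 -0.069 ]
```

```bash

python3 -m crank '[[[0,0,-0.4,0,0,-0.05],[0,0,-0.4,0,0,-0.09],[0,0,-0.4,0,0,-0.09],[0,0,-0.4,0,0,-0.1],[0,0,-0.4,0,0,-0.1],[0,0,-0.4,0,0,-0.09],[0,0,-0.4,0,0,-0.09],[0,0,-0.4,0,0,-0.045]]]' >/dev/null
python3 - <<'E'
from h import *
todo((.5246,.2333,.06),20)
E
```

```text
turn [-0.001  0.002  0.004] shift after turn [ 13.98 -22.95  -0.13] shift now axes [ 14.06 -22.9   -0.13]
t 8.47 pos [ 0.4718 -0.0302  0.0587] F [ 0.1 -0.3 -1.7] w 0.627 grip 7.6
```

```bash

python3 -m crank '[[[0.5,-0.8,0,0,0,0],[1,-1.6,0,0,0,0],[1.2,-2,0,0,0,0],[1.3,-2.1,0,0,0,0],[1.3,-2.1,0,0,0,0],[1.3,-2.1,0,0,0,0],[1.3,-2.1,0,0,0,0],[1.3,-2.1,0,0,0,0]]]' >/dev/null
python3 -m crank '[[[1.3,-2.1,0,0,0,0],[1.2,-2.1,0,0,0,0],[1.2,-2,0,0,0,0],[0.7,-1.3,0,0,0,0],[0.4,-0.6,0,0,0,0],[0,0,0,0,0,0],[0,0,0,0,0,0]]]'
python3 - <<'E'
from h import *
import pickle
todo((.5246,.2333,.06),20)
W=camera_model('wrist');a=read_camera('wrist');b=read_camera('side')
pickle.dump(W,open('w5.pkl','wb'));cv2.imwrite('pics/w5full.png',a);cv2.imwrite('pics/s5full.png',b)
cv2.imwrite('pics/g5.png',np.hstack([cv2.resize(a[0:300,180:460],(467,500),interpolation=cv2.INTER_CUBIC),cv2.resize(b[180:330,225:325],(333,500),interpolation=cv2.INTER_CUBIC)]))
E
```

```text
time: 9.72
tool_pos: [0.5251, 0.2333, 0.059]
tcp_rot: [3.093, 0.546, -0.002]
wrist_force: [0.0, 0.3, -2.2]
width: 0.622
grip_force: 7.6
turn [0.001 0.001 0.   ] shift after turn [-0.05 -0.02 -0.1 ] shift now axes [-0.05 -0.02 -0.1 ]
t 9.72 pos [0.5251 0.2333 0.059 ] F [ 0.   0.3 -2.2] w 0.622 grip 7.6
```

View pics/g5.png

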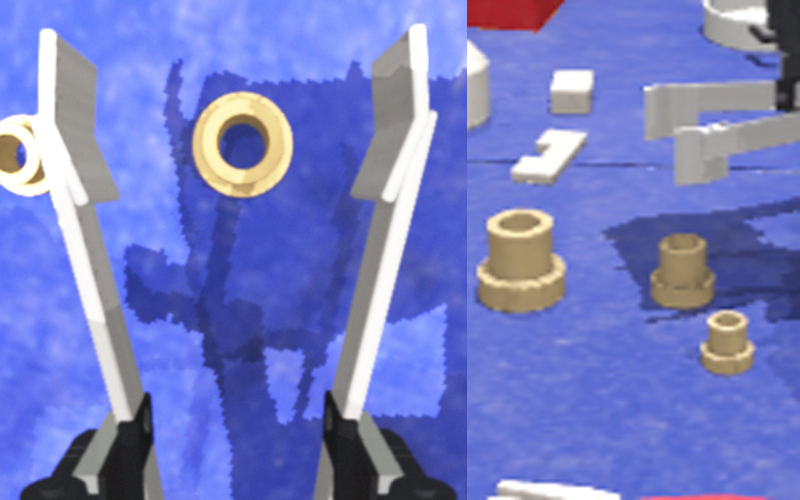

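The wrist view shows the bush between the jaws, with its axis at crop (243,145). Rear lip tops are at (82,203) and (392,203), apexes near (45,118) and (430,116), and front tips at (47,33) and (417,28). I'll convert these to the tool frame.

```bash
python3 - <<'E'
from h import *
import pickle
W=pickle.load(open('w5.pkl','rb'));s=read_state();R=Rot.from_rotvec(s['tcp_rot']);P=s['tool_pos']
px=lambda x,y:(180+x/1.6667,y/1.6667)
T=lambda x,y,z:R.inv().apply(onz(W,*px(x,y),z)-P).round(4)
for n,p,z in(('bush flange',(243,144.5),.013),('bush hole',(242,146),.034)): print(n,T(*p,z),onz(W,*px(*p),z))
for n,l,r in(('lips',(82,203),(392,203)),('apex',(45,118),(430,116)),('front',(47,33),(417,28))):
  print(n,T(*l,P[2]+.065),T(*r,P[2]+.065))
E
```

```text
bush flange [0.0809 0.0006 0.0461] [0.6014 0.2595 0.013 ]
bush hole [0.0793 0.0002 0.0251] [0.5997 0.2594 0.034 ]
lips [ 0.0636 -0.0317 -0.0651] [ 0.0636  0.0287 -0.0651]
apex [ 0.0791 -0.0376 -0.0651] [ 0.0795  0.0347 -0.0651]
front [ 0.0935 -0.0359 -0.0651] [ 0.0944  0.0309 -0.0651]
```

```bash
python3 - <<'E'
from h import *
D=camera_model('side');s=read_state();R=Rot.from_rotvec(s['tcp_rot']);P=s['tool_pos']
px=lambda x,y:(225+(x-467)/3.33,180+y/3.333)
for n,p,t in(('near jaw front bottom',(680,184),(.094,-.036)),('near jaw front top',(677,130),(.094,-.036)),('far jaw front bottom',(647,139),(.094,.031))):
  y=(P+R.apply([*t,0]))[1]; c,d=ray(D,*px(*p)); X=c+d*(y-c[1])/d[1]; print(n,X.round(4),'above tcp',X[2]-P[2])
E
python3 -m crank '[[[0.1,0.2,1,0,0,0],[0,0,1.2,0,0,0],[0,0,1.2,0,0,0],[0,0,0,0,0,0],[0,0,0,0,0,0]]]'
```

```text
near jaw front bottom [0.5967 0.2984 0.0889] above tcp 0.02969485914766143
near jaw front top [0.5983 0.2984 0.1216] above tcp 0.06242155223473708
far jaw front bottom [0.6222 0.2355 0.0892] above tcp 0.030010391055220215
time: 10.23
tool_pos: [0.5255, 0.2311, 0.0234]
tcp_rot: [3.093, 0.544, -0.006]
wrist_force: [1.3, 0.6, -0.7]
width: 0.626
grip_force: 7.6
```

```bash

python3 -m crank '[[[0,0,1,0,0,0],[0,0,1,0,0,0],[0,0,0.8,0,0,0],[0,0,0.5,0,0,0],[0,0,0,0,0,0],[0,0,0,0,0,0]]]'
python3 -m crank '[[[0,0,0,0,0,0],[0,0,0,0,0,0],[0,0,0,0,0,0],[0,0,0,0,0,0],[0,0,0,0,0,0]]]' 4.0 62
python3 -m crank '[[[0,0,0,0,0,0],[0,0,0,0,0,0],[0,0,0,0,0,0],[0,0,0,0,0,0],[0,0,0,0,0,0],[0,0,0,0,0,0],[0,0,0,0,0,0],[0,0,0,0,0,0]]]' 2.5 62
python3 -c "
from h import *
print(read_state()['torque'].round(2)); b=read_camera('side'); cv2.imwrite('pics/s6full.png',b); W=read_camera('wrist'); cv2.imwrite('pics/w6full.png',W)"
```

```text
time: 10.73
tool_pos: [0.5268, 0.232, -0.0081]
tcp_rot: [3.094, 0.545, -0.002]
wrist_force: [-0.0, 0.6, -0.9]
width: 0.62
grip_force: 7.6
time: 11.15
tool_pos: [0.5276, 0.2323, -0.0071]
tcp_rot: [-3.094, -0.545, -0.001]
wrist_force: [0.1, -0.4, -1.3]
width: 0.47
grip_force: 10.6
time: 11.82
tool_pos: [0.5274, 0.2321, -0.0074]
tcp_rot: [3.094, 0.545, 0.0]
wrist_force: [0.9, -1.1, 0.1]
width: 0.356
grip_force: 60.9
[-0.06 -0.05 -0.1 ]
```

Shut on the bush at 60.9 N with an opening of about 30 mm (fully shut would be about 24 mm). I'll lift and check with image code whether the bush came along.

```bash

python3 -m crank '[[[0,0,-0.5,0,0,0],[0,0,-1,0,0,0],[0,0,-1.5,0,0,0],[0,0,-2,0,0,0],[0,0,-2,0,0,0],[0,0,-2,0,0,0],[0,0,-2,0,0,0],[0,0,-1.5,0,0,0]]]'
python3 -m crank '[[[0,0,-1,0,0,0],[0,0,-0.5,0,0,0],[0,0,0,0,0,0],[0,0,0,0,0,0]]]'
cat >> h.py <<'E'
def brass(img):
    hsv=cv2.cvtColor(img,cv2.COLOR_BGR2HSV); m=cv2.inRange(hsv,(12,60,70),(24,170,255))
    n,l,st,c=cv2.connectedComponentsWithStats(m); return [(st[i].tolist(),c[i].round(1).tolist()) for i in range(1,n) if st[i][4]>40 and st[i][4]<3000]
E
python3 - <<'E'
from h import *
D=camera_model('side')
print('before',brass(cv2.imread('pics/side0.png')[200:320,200:340]))
b=read_camera('side');cv2.imwrite('pics/s7full.png',b);print('now',brass(b[150:320,200:340]))
s=read_state();R=Rot.from_rotvec(s['tcp_rot']);P=s['tool_pos']
for t in(-.018,.016,-.03): print('expect',t,proj(D,P+R.apply([.08,0,t]))-[200,150])
todo((.5,-.2,.13),-20)
E
```

```text
time: 12.58
tool_pos: [0.5277, 0.2325, 0.1201]
tcp_rot: [-3.093, -0.545, -0.003]
wrist_force: [0.2, -0.7, -2.6]
width: 0.357
grip_force: 61.2
time: 12.92
tool_pos: [0.5268, 0.232, 0.1321]
tcp_rot: [3.094, 0.545, -0.001]
wrist_force: [-0.4, -0.2, -2.8]
width: 0.357
grip_force: 61.2
before [([29, 43, 25, 31, 598], [40.8, 58.8]), ([81, 51, 18, 21, 297], [89.3, 61.7]), ([96, 74, 14, 18, 202], [102.6, 83.2])]
now [([93, 0, 13, 12, 76], [99.0, 5.0]), ([82, 47, 18, 11, 166], [90.5, 51.9]), ([29, 93, 25, 31, 598], [40.8, 108.8]), ([96, 124, 15, 18, 203], [102.7, 133.2])]
expect -0.018 [88.2 47.8]
expect 0.016 [88.3 64.3]
expect -0.03 [88.2 41.8]
turn [0.001 0.002 0.698] shift after turn [12.29 41.48  0.14] shift now axes [-17.24  39.68   0.18]
t 12.97 pos [0.5264 0.2318 0.1314] F [-0.5 -0.7 -2.7] w 0.352 grip 61.2
```

The bush is up: its patch sits where expected between the jaws, the load rose by 1.3 N, and the other two bushes haven't moved. Now to the pan.

```bash

python3 -m crank '[[[0,0,0,0,0,0.03],[0,0,0,0,0,0.06],[0,0,0,0,0,0.08],[0,0,0,0,0,0.09],[0,0,0,0,0,0.09],[0,0,0,0,0,0.09],[0,0,0,0,0,0.09],[0,0,0,0,0,0.09]]]' >/dev/null
python3 -m crank '[[[0.1,0.3,0,0,0,0.06],[0.2,0.7,0,0,0,0.02],[0.3,1.1,0,0,0,0],[0.4,1.6,0,0,0,0],[0.6,2,0,0,0,0],[0.6,2.2,0,0,0,0],[0.6,2.2,0,0,0,0],[0.6,2.2,0,0,0,0]]]' >/dev/null
python3 -m crank '[[[0.6,2.2,0,0,0,0],[0.6,2.2,0,0,0,0],[0.6,2.2,0,0,0,0],[0.6,2.2,0,0,0,0],[0.6,2.2,0,0,0,0],[0.6,2.2,0,0,0,0],[0.6,2.2,0,0,0,0],[0.6,2.2,0,0,0,0]]]' >/dev/null
python3 -c "
from h import *
todo((.4888,-.198,.132),-20)"
```

```text
turn [ 0.     0.001 -0.001] shift after turn [ 2.98 11.62  0.  ] shift now axes [ 2.99 11.62  0.  ]
t 14.97 pos [ 0.5005 -0.0786  0.132 ] F [ 0.3 -0.4 -2.6] w 0.355 grip 61.2
```

```bash

python3 -m crank '[[[0.5,2.1,0,0,0,0],[0.5,2.1,0,0,0,0],[0.5,2.1,0,0,0,0],[0.5,1.8,0,0,0,0],[0.4,1.5,0,0,0,0],[0.3,1,0,0,0,0],[0.2,0.6,0,0,0,0],[0.1,0.3,0,0,0,0]]]' >/dev/null
python3 -m crank '[[[0,0,0,0,0,0],[0,0,0,0,0,0],[0,0,0,0,0,0],[0,0,0,0,0,0]]]'
python3 - <<'E'
from h import *
import pickle
todo((.4888,-.198,.132),-20)
W=camera_model('wrist');a=read_camera('wrist');b=read_camera('side')
pickle.dump(W,open('w8.pkl','wb'))
cv2.imwrite('pics/g8.png',np.hstack([cv2.resize(a[0:300,180:460],(467,500),interpolation=cv2.INTER_CUBIC),cv2.resize(b[110:210,265:365],(333,333),interpolation=cv2.INTER_CUBIC).repeat(1,0) if 0 else cv2.copyMakeBorder(cv2.resize(b[110:210,265:365],(333,333),interpolation=cv2.INTER_CUBIC),0,167,0,0,cv2.BORDER_CONSTANT)]))
E
```

```text
time: 15.97
tool_pos: [0.4905, -0.1943, 0.1325]
tcp_rot: [-3.093, 0.547, 0.0]
wrist_force: [-0.3, 0.0, -1.8]
width: 0.355
grip_force: 61.2
turn [-0.     0.    -0.001] shift after turn [-0.04  0.4   0.05] shift now axes [-0.04  0.4   0.05]
t 15.97 pos [ 0.4905 -0.1943  0.1325] F [-0.3  0.  -1.8] w 0.355 grip 61.2
```

View pics/g8.png

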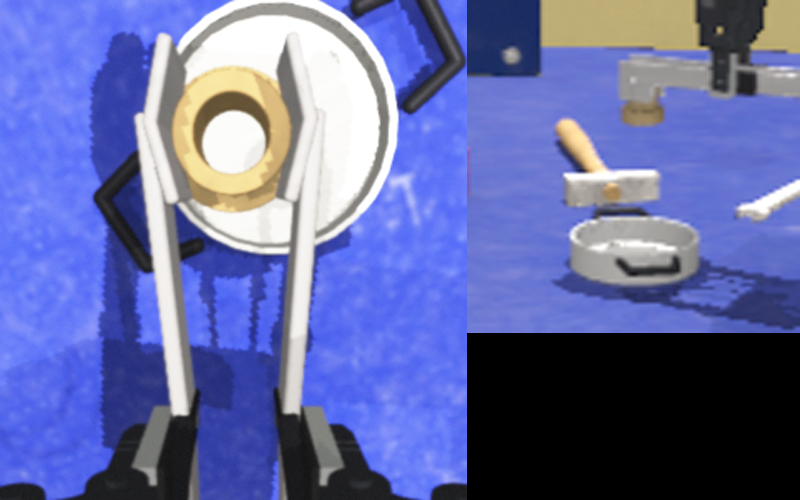

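The bush is held upright in the jaws, with its axis at crop (233,140). The pan rim is a circle centred at about (270,126), radius 127, so the bush is a little to the left of centre and I'll correct that.

```bash
python3 - <<'E'
from h import *
import pickle
W=pickle.load(open('w8.pkl','rb'));s=read_state();R=Rot.from_rotvec(s['tcp_rot']);P=s['tool_pos']
px=lambda x,y:(180+x/1.6667,y/1.6667)
T=lambda x,y,z:R.inv().apply(onz(W,*px(x,y),z)-P).round(4)
c=onz(W,*px(270,126),.028);print('pan',c,T(270,126,.028),'radius',np.linalg.norm(onz(W,*px(397,126),.028)-c))
print('bush flange',T(232,140,.152),'hole bottom',T(235,142,.139),'top',T(232,138,.173))
D=camera_model('side')
# bush underside in side view: bottom row 125, centre col 642 (scale 3.33, origin 265,110)
u,v=265+(642-467)/3.33,110+123/3.33
y=(P+R.apply([.08,0,0]))[1]+.019; cc,d=ray(D,u,v);print('underside front edge',cc+d*(y-cc[1])/d[1])
E
```

```text
pan [ 0.5718 -0.2398  0.028 ] [0.0919 0.0147 0.1046] radius 0.059728217786905353
bush flange [ 0.0776 -0.002  -0.0194] hole bottom [ 0.0778 -0.0013 -0.0064] top [ 0.0766 -0.0019 -0.0404]
underside front edge [ 0.56075823 -0.20293983  0.13798792]
```

```bash

python3 -m crank '[[[0.2,0.3,0,0,0,0],[0.4,0.5,0,0,0,0],[0.5,0.5,0,0,0,0],[0.3,0.3,0,0,0,0],[0,0,0,0,0,0],[0,0,0,0,0,0],[0,0,0,0,0,0],[0,0,0,0,0,0]]]'
python3 - <<'E'
from h import *
W=camera_model('wrist');D=camera_model('side');s=read_state();R=Rot.from_rotvec(s['tcp_rot']);P=s['tool_pos']
a=read_camera('wrist');b=read_camera('side');cv2.imwrite('pics/w9.png',a)
# pan rim: bright low-saturation vs blue; outer boundary points -> on z=.028 plane -> circle fit
hsv=cv2.cvtColor(a,cv2.COLOR_BGR2HSV);m=cv2.inRange(hsv,(0,0,90),(180,60,255))
from scipy.optimize import least_squares
pts=[];c0=np.array([.5718,-.2398])
for th in np.linspace(0,2*np.pi,90,endpoint=False):
    for r in np.arange(.075,.045,-.0005):
        u,v=proj(W,[*(c0+r*np.array([np.cos(th),np.sin(th)])),.028]).astype(int)
        if 0<=u<640 and 0<=v<400 and m[v,u]:
            if r<.0745: pts.append(c0+r*np.array([np.cos(th),np.sin(th)]))
            break
pts=np.array(pts);f=least_squares(lambda p:np.hypot(*(pts-p[:2]).T)-p[2],[*c0,.058],loss='soft_l1',f_scale=.0015)
print('pan',f.x.round(4),len(pts),'bush',(P+R.apply([.0777,-.0017,0])).round(4))
print('side brass',brass(b[100:160,265:365]),'wrist brass',[x for x in brass(a) if x[0][4]>300])
print(s['time'],s['wrist_force'].round(1),s['grip_force'],s['joint_vel'].round(3))
E
```

```text
time: 16.73
tool_pos: [0.4979, -0.2149, 0.1324]
tcp_rot: [-3.093, 0.549, 0.001]
wrist_force: [-0.4, -0.4, -2.5]
width: 0.359
grip_force: 61.2
pan [ 0.569  -0.2409  0.0579] 84 bush [ 0.5715 -0.24    0.1324]
side brass [([22, 0, 49, 25, 1094], [44.3, 11.7]), ([82, 0, 18, 26, 356], [92.4, 13.1]), ([45, 39, 11, 7, 66], [50.0, 42.0]), ([27, 46, 13, 14, 90], [32.5, 52.6])] wrist brass [([580, 341, 60, 57, 1915], [618.1, 366.1])]
16.7333 [-0.4 -0.4 -2.5] 61.21404144912958 [ 0.004 -0.003  0.002 -0.001  0.    -0.001]
```

The circle fit gives a pan radius of 57.9 mm (58 expected), and the bush is within 3 mm of its centre, still, with its underside at about 0.138 m.

```bash
python3 -c "
from workcell import *
print(finish_job())"
```

```text
the job is handed in; nothing more can be done
None
```

I handed the job in at about 17 s, with the tongs holding the middle-sized brass bush upright and still over the pan: within about 3 mm of its centre and roughly 13.8 cm above the worktop by my measurements. `finish_job()` returned no verdict.

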